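# Dock a jar behind the spring gate

## Robot

A 6-joint arm with a two-finger parallel gripper is mounted at the origin on a cart in front of the work surface, level with it; the furniture and walls round the work are solid. World frame = base frame: x ahead of the robot, y to its left, z up, the work surface at z = 0. Lengths are in m, angles in rad, forces in N, time in s.
With the tool pointing down it reaches from about 0.3 to 0.775 m from the base axis. Payload 14.6 kg.
Tool frame: the origin (TCP) lies midway between the tips of the shut fingers; the grasp point (between the pads) lies 19 mm behind it (ctrl.hold_point_z is the distance from the TCP to the grasp point, in m); z points along the fingers, x is the direction in which the jaws open and shut, and the axes are right-handed (so a half turn about z gives the same grasp; the last joint's range is limited). The gripper opens to 94 mm and grips with 3 to 60 N. Pads are 16 mm wide; open, the fingers measure 119 mm over their backs; the gripper's body (75 mm by 177 mm) begins 78 mm behind the grasp point.
Start: joints at [-1.333, 0.3, 1.521, -0, 1.321, -0.067], TCP at [0.165, -0.525, 0.205] pointing down, gripper open.
Joint ranges: [-3.03, 3.03], [-0.79, 2.21], [0.23, 2.52], [-1.04, 4.18], [0, 3.07], [-2.55, 2.55]. Speed limits (rad/s): [2.22, 2.22, 2.57, 3.14, 3.14, 3.14].

## Interface

Orientations are given as [roll, pitch, yaw] about the fixed x, y, z axes, in that order (R = Rz(yaw) Ry(pitch) Rx(roll)).
In Python, from station import ctrl, viewer, ticket, nets gives the robot as it stands.
- The arm moves only by the tool carry_out, never from a script. Its argument "commands" is one flat list of numbers, 7 for each row, row after row: the closure, from -1 (fully open) to 1 (shut), so that 0 is half open, then the shift along the world's x, y, z in cm, then the turn, a rotation vector about the world's x, y, z in rad. In form: [gripper, tx, ty, tz, ax, ay, az, gripper, tx, ty, tz, ax, ay, az, ...]. A call has 1 to 12 rows; each row is the pose to reach, as a shift and turn from the pose measured when the call began; what a row does not reach only later rows make up. A row lasts 1/12 s, in which the tool goes at most 41.7 mm and 7.16 degrees, less where a joint would pass 70% of its speed; a pose out of reach is approached as far as the arm can. A call with a gripper value outside its range is refused whole. The fingers move at their own pace and stop on an object; "force" is the grip in N (left out, the last holds). Time passes only in rows, so rows that repeat a pose let the fingers close. It gives the time, the measured TCP pose, the force and the opening at its end, in the units of the state.
- ctrl.get_obs(): the state, without advancing time (a new reading comes with each control period).
- viewer.camera(name): name is "side" or "top"; returns (picture, depth): 384x512x3 uint8, blue, green, red; 384x512 float32, m along the optical axis (not along the pixel's ray), 0 where there is no reading.
- viewer.camera_info(name): a dict with "fx", "fy", "cx", "cy" (pixels), "D" ([k1, k2, p1, p2, k3] as OpenCV has them; the pictures are not rectified), "R" (3x3) and "t" (3): a world point X has camera coordinates R X + t. Camera axes: x right, y down, z forward; pixel columns grow to the right and rows downward; lengths in m; the calibration is good to about 2 mm. A picture is of the moment at which its call begins. camera_info takes no time and is no camera call.
- ticket.hand_in(): hands the job in, once; it reports no verdict.
Trained networks look in the newest picture that a camera, given by its name, has taken for a name from the list of things; names that differ only in an ending like _2 or _b are one class to them, and where a whole thing is asked for, a point or a joint stands for the part that bears it (a point fixed in the world has none). Each returns a list of dicts, best first, with "confidence" (0 to 1); they miss things now and then, are a little off and sometimes report something else, mostly with a low value. They report only what shows in the picture. A call takes as long as a camera call. They do not tell look-alikes from the thing itself.
- nets.silhouettes(camera, thing): "region" (384x512 bool, what is visible of it) and "extent" ([left, top, right, bottom] in pixels, round what is visible of it).
The state is a dict: "time_s": time; "qpos": joint angles; "joint_vel": joint speeds; "tau": joint torques, N m; "ee_pos": TCP position; "eef_rot": TCP orientation; "force": force on the tool from outside, world axes, zero at the start; "moment": the same for the moment, N m; "grip_width": finger opening in m.
Only numpy, scipy, OpenCV 4.12 (cv2) and the standard library are available. Lean on these libraries where they do the work, as an engineer would, in place of code of your own. Each camera call takes 0.05 s, during which the arm holds its last target. There are 200 camera calls.

## Task

Stand the yellow-lidded jar upright on the open front deck of the jar dock, then push it along the deck through the yellow spring gate until it presses firmly, but gently, against the rubber stop at the far end. Withdraw so that the gate falls fully shut behind the jar, and leave the tin, the dropper bottle and the tape roll where they are.

Things in the scene. Friction and masses are not known exactly. Their poses are not given: they have to be found in the camera images.
- jar: White glass jar with a yellow screw lid, upright, round: 61 mm diameter up to 68 mm height, lid 57 mm diameter up to 78 mm; 0.15 to 0.3 kg. Origin at the centre of its underside, z up; starts on the bench.
- dock: Fixed grey jar dock, slippery aluminium deck 303 x 116 mm, its top 12 mm above the bench. Origin on the bench below the gate; x = pushing direction (front deck to stop), y left, z up. In its frame, mm: deck without walls x -120 to -55; mouth flaring to y +-46, x -55 to -14; slippery white guide walls 44 high at y -38 and +38; gate at x 0 between posts 60 high (its pin 63). Open above up to x 113, so fingers can follow behind the jar from above.
- deck_mark (a point): Point on the deck top at dock x -70, y 0 mm: a good spot for the jar's underside centre on the open front deck. If pushing takes more than about 15 N before the jar has reached the tunnel, it binds on a guide wall: back off and drag it sideways toward the middle line.
- tunnel (a point): Floor centre of the tunnel's mouth, on the deck top at dock x 113 mm. The tunnel, in which the jar ends, runs from dock x 113 to 183, y -38 to +38; its clear roof starts at x 116, underside 98 and top 102 mm above the bench. Between gate and tunnel the left wall is set back to y +49 to take the open gate leaf.
- gate (a joint): Yellow gate leaf, 70 mm long, 18 to 58 mm above the bench, on an upright hinge at dock x 0, y +44 mm. 0 = shut; grows as it swings toward the tunnel, to 1.5 rad; a spring shuts it (it pushes back on the jar with 1 to 5 N; sliding friction adds about 1 N). Once the jar's centre is beyond dock x 90 and the fingers are out, it can shut behind the jar.
- stop_post: Fixed plate at the dock's far end (origin on the bench, dock x 178 mm, y 0). Before it a rubber pad (46 wide, 60 high) on a clamped rod, its reach set anew each time and not measured: the jar meets it with its centre anywhere from dock x 97 to 130 mm. The pad springs 1 mm per 4 N. Home: the jar presses it with over 2.5 N for 0.3 s; never with over 10 N.
- dropper: Ochre dropper bottle with white nozzle, 47 mm diameter, 147 mm high, loose bystander; origin at the centre of its underside.
- tin: Open quarter-litre tin with an orange band, 71 mm diameter, 66 mm high, loose bystander; origin at the centre of its underside.
- tape: Roll of cream masking tape lying flat, 92 mm diameter, 26 mm high, loose bystander; origin at the centre of its underside.
Things that resemble listed ones, but are neither listed nor needed, are in the scene too. Leave any green or turquoise look-alike of the jar alone.

How it is judged:
By the outcome, as a careful person would: the job done as asked, in the order asked, and still so for the second after the job is handed in, with the robot touching nothing.
It also fails if it takes over 70 s, if anything falls off the work surface, if the arm or the gripper's body presses on something with over 40 N, if the wrist force passes 120 N, or if a joint passes its speed limit or range.

## Working session

There is one attempt and no reset: what is moved stays moved. The work goes in short steps, Python scripts to look and compute and a tool call to move; the robot and the scene stay as the last step left them, time stands still between calls to the robot, and variables do not carry over. Pictures are saved under pics/ and viewed, about 8 in all and at most 12, crops included, and the job is handed in when it is done.

Besides the shell and the picture viewer there is one more tool, called after "Request:" as name(argument=value, ...) on one line, values as JSON. carry_out: Moves the arm, as the interface text tells. Its arguments: {"type":"object","properties":{"commands":{"type":"array","items":{"type":"number"}},"force":{"type":"number"}},"required":["commands"]}

```bash
mkdir -p pics
cat > h.py <<'E'
import numpy as np, cv2
from station import ctrl, viewer, ticket, nets
def cloud(cam,d):
    i=viewer.camera_info(cam);h,w=d.shape
    K=np.array([[i['fx'],0,i['cx']],[0,i['fy'],i['cy']],[0,0,1.]])
    u,v=np.meshgrid(np.arange(w),np.arange(h))
    p=cv2.undistortPoints(np.stack([u,v],-1).reshape(-1,1,2).astype(float),K,np.array(i['D'],float)).reshape(h,w,2)
    P=np.dstack([p*d[...,None],d])
    return (P-np.array(i['t']).ravel())@np.array(i['R'])  # R^T(P-t)
E
python3 - <<'E'
from h import *
print(ctrl.get_obs())
for c in('side','top'):
    im,d=viewer.camera(c);cv2.imwrite(f'pics/{c}0.png',im);np.savez(f'{c}0.npz',im=im,d=d)
    P=cloud(c,d)
    for t in('jar','dock','gate','stop_post','dropper','tin','tape'):
        for r in nets.silhouettes(c,t)[:3]:
            m=r['region']&(d>0);q=P[m]
            if len(q): print(c,t,round(r['confidence'],2),r['extent'],np.round(np.median(q,0),3),np.round(np.percentile(q,[2,98],axis=0),3).tolist())
E
```

```text
{'time_s': 0.0, 'qpos': array([-1.33261912e+00,  3.00485078e-01,  1.52159002e+00, -2.60220747e-06,
        1.32069861e+00, -6.66001828e-02]), 'joint_vel': array([ 0.00127878,  0.00095208,  0.00097867, -0.00030419, -0.00069133,
       -0.00208658]), 'tau': array([ 2.77503794e-03, -5.31803370e+01, -3.52734661e+01,  7.09142187e-02,
        2.44354480e-02, -1.05871582e-04]), 'ee_pos': array([ 0.16497782, -0.52439382,  0.20487488]), 'eef_rot': array([-3.14151657e+00,  1.17860748e-03, -1.26601825e+00]), 'force': array([-0.56257047,  0.00945614, -0.02939233]), 'moment': array([-0.01172195, -0.03374473,  0.00543313]), 'grip_width': 0.09397460252150575}
side jar 0.98 [216.0, 235.5, 239.0, 265.4] [ 0.465 -0.313  0.057] [[0.438, -0.325, -0.0], [0.495, -0.271, 0.079]]
side jar 0.84 [236.4, 204.0, 254.5, 229.0] [ 0.533 -0.187  0.058] [[0.507, -0.198, 0.006], [0.561, -0.147, 0.079]]
side jar 0.79 [204.2, 197.6, 223.2, 226.4] [ 0.445 -0.152  0.057] [[0.417, -0.164, 0.006], [0.475, -0.107, 0.079]]
side dock 0.61 [196.6, 158.0, 291.8, 198.1] [ 0.591 -0.001  0.019] [[0.422, -0.045, 0.001], [0.705, 0.0
[... 677 characters left out ...]
467, -0.099, 0.082]]
top dock 0.79 [211.4, 134.8, 257.2, 242.5] [0.562 0.03  0.014] [[0.413, -0.034, 0.004], [0.706, 0.104, 0.105]]
top gate 0.38 [223.0, 199.0, 243.5, 199.7] [0.526 0.049 0.054] [[0.521, 0.022, 0.024], [0.533, 0.076, 0.062]]
top stop_post 0.33 [331.5, 140.7, 346.3, 154.0] [ 0.698 -0.31   0.086] [[0.685, -0.334, 0.017], [0.723, -0.293, 0.135]]
top dropper 0.66 [334.0, 139.6, 347.0, 154.2] [ 0.698 -0.31   0.088] [[0.685, -0.332, 0.02], [0.722, -0.293, 0.138]]
top tin 0.75 [374.7, 223.1, 399.1, 245.4] [ 0.404 -0.469  0.035] [[0.371, -0.5, 0.007], [0.436, -0.435, 0.069]]
top tape 0.68 [140.8, 151.8, 167.4, 171.4] [0.672 0.324 0.023] [[0.628, 0.281, -0.001], [0.717, 0.367, 0.03]]
```

View pics/top0.png

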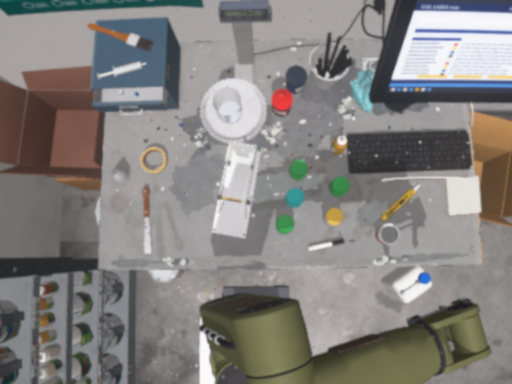

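View pics/side0.png

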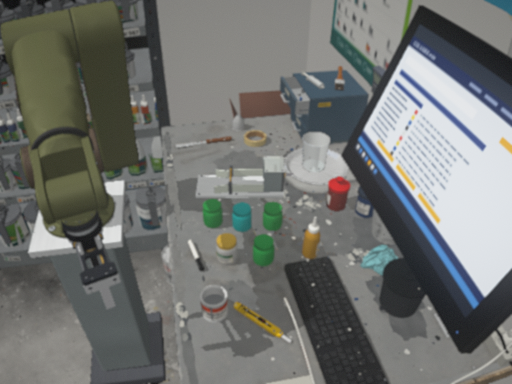

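The yellow jar is at top (335,216) and side (226,248). The dock runs from (232,237) to (243,143) in the top view, with its front deck nearest the robot and the yellow gate at (232,200). Next I'll fit exact poses for the jar and dock.

```bash
cat >> h.py <<'E'
def circ(q,r=None):
    from scipy.optimize import least_squares
    c0=np.r_[q[:,:2].mean(0)]
    return least_squares(lambda p:np.hypot(*(q[:,:2]-p).T)-r,c0,loss='soft_l1',f_scale=.002).x
def lid(im,d,cam,near,rad=.06):
    P=cloud(cam,d);hsv=cv2.cvtColor(im,cv2.COLOR_BGR2HSV)
    m=(hsv[...,0]>15)&(hsv[...,0]<34)&(hsv[...,1]>90)&(d>0)&(np.hypot(P[...,0]-near[0],P[...,1]-near[1])<rad)
    q=P[m];zt=np.percentile(q[:,2],90);t=q[q[:,2]>zt-.006]
    return (t[:,:2].min(0)+t[:,:2].max(0))/2,t[:,:2].mean(0),zt,len(t)
E
python3 - <<'E'
from h import *
for c in('top','side'):
    z=np.load(c+'0.npz');im,d=z['im'],z['d'];P=cloud(c,d)
    print(c,[np.round(a,4) for a in lid(im,d,c,(.455,-.3))])
    b=(P[...,0]>.36)&(P[...,0]<.72)&(P[...,1]>-.07)&(P[...,1]<.13)&(d>0)
    q=P[b&(P[...,2]>.006)&(P[...,2]<.12)]
    r=cv2.minAreaRect((q[:,:2]*1000).astype(np.float32));print('rect',r)
    w=q[(q[:,2]>.045)&(q[:,2]<.062)]
    bench=P[(P[...,0]>.4)&(P[...,0]<.5)&(P[...,1]>.13)&(P[...,1]<.2)&(d>0)][:,2]
    print('bench z',np.median(bench),'n',len(q),len(w))
    hsv=cv2.cvtColor(im,cv2.COLOR_BGR2HSV)
    m=b&(hsv[...,0]>15)&(hsv[...,0]<34)&(hsv[...,1]>70)
    g=P[m&(P[...,2]>.015)]; print('gate',len(g),np.round(g[::max(1,len(g)//12)],3).tolist())
    for lo,hi in((.008,.018),(.04,.066),(.09,.115)):
        s=q[(q[:,2]>lo)&(q[:,2]<hi)]; 
        if len(s): print(lo,len(s),np.round(np.median(s,0),4),cv2.minAreaRect((s[:,:2]*1000).astype(np.float32)))
ims=[cv2.resize(cv2.imread('pics/top0.png')[125:250,195:355],(768,600),interpolation=cv2.INTER_CUBIC)]
cv2.imwrite('pics/topc.png',ims[0])
E
```

```text
top [array([ 0.4638, -0.2873]), array([ 0.4632, -0.2873]), np.float64(0.0801), np.int64(183)]
rect ((540.6383666992188, 28.361907958984375), (357.492919921875, 196.10691833496094), 0.4538049101829529)
bench z 0.00017612048397508049 n 3161 98
gate 25 [[0.533, 0.078, 0.063], [0.533, 0.072, 0.061], [0.531, 0.08, 0.048], [0.53, 0.072, 0.058], [0.53, 0.066, 0.057], [0.53, 0.059, 0.061], [0.53, 0.053, 0.053], [0.526, 0.052, 0.058], [0.526, 0.045, 0.059], [0.527, 0.039, 0.056], [0.523, 0.032, 0.059], [0.523, 0.025, 0.06], [0.522, 0.018, 0.064]]
0.008 1969 [0.5284 0.0361 0.0122] ((542.080322265625, 23.4019775390625), (177.47117614746094, 351.1307067871094), 87.02406311035156)
0.04 191 [0.5315 0.0454 0.0466] ((597.08349609375, 29.81576156616211), (110.94475555419922, 248.72970581054688), 81.22916412353516)
0.09 570 [0.6725 0.012  0.1019] ((673.2557983398438, 12.455989837646484), (92.6050796508789, 68.52722930908203), 78.64136505126953)
side [array([ 0.4665, -0.2952]), array([ 0.4669, -0.2958]), np.float64(0.0782), np.int64(234)]
rect ((566.141357421875, 29.019229888916016), (130.3317413330078
[... 319 characters left out ...]
 [0.531, 0.043, 0.058], [0.535, 0.048, 0.053], [0.53, 0.037, 0.058], [0.535, 0.051, 0.047], [0.701, -0.039, 0.089], [0.53, 0.034, 0.055], [0.535, 0.048, 0.044], [0.528, 0.026, 0.057], [0.534, 0.041, 0.045], [0.527, 0.019, 0.058], [0.527, 0.016, 0.056], [0.526, 0.011, 0.056], [0.526, 0.013, 0.05]]
0.008 1092 [0.5287 0.0396 0.0115] ((560.9588012695312, 29.1727294921875), (122.98004913330078, 302.5350646972656), 79.01166534423828)
0.04 306 [ 0.6277 -0.0157  0.0466] ((597.7522583007812, 22.32876968383789), (109.68573760986328, 247.35621643066406), 80.83087158203125)
0.09 359 [0.6763 0.0029 0.1013] ((676.8157958984375, 8.959362030029297), (102.40625762939453, 69.44940948486328), 79.9869155883789)
```

View pics/topc.png

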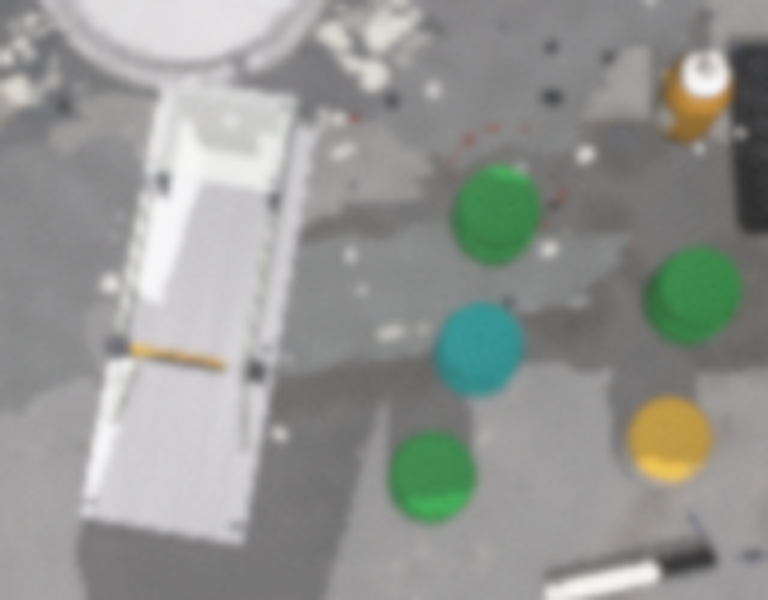

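The crop confirms the layout: dock yaw is about -10°, the gate is shut, and the nearest green jar is 0.1 m from the yellow jar. I'll move above the jar with the jaws along dock y.

Request:
carry_out(commands=[-1, 10, 7.8, 0, 0, 0, -0.2, -1, 20, 15.7, 0, 0, 0, -0.4, -1, 30, 23.5, 0, 0, 0, -0.479, -1, 30, 23.5, 0, 0, 0, -0.479, -1, 30, 23.5, 0, 0, 0, -0.479, -1, 30, 23.5, 0, 0, 0, -0.479, -1, 30, 23.5, 0, 0, 0, -0.479, -1, 30, 23.5, 0, 0, 0, -0.479, -1, 30, 23.5, 0, 0, 0, -0.479, -1, 30, 23.5, 0, 0, 0, -0.479, -1, 30, 23.5, 0, 0, 0, -0.479, -1, 30, 23.5, 0, 0, 0, -0.479], force=20)

```text
time_s: 1.8
ee_pos: [0.4655, -0.289, 0.2052]
eef_rot: [3.141, 0.0, -1.743]
force: [-0.7, -1.2, 0.1]
grip_width: 0.0937
```

Request:
carry_out(commands=[-1, 0, 0, -4, 0, 0, 0, -1, 0, 0, -8, 0, 0, 0, -1, 0, 0, -12, 0, 0, 0, -1, 0, 0, -15, 0, 0, 0, -1, 0, 0, -17.5, 0, 0, 0, -1, 0, 0, -17.5, 0, 0, 0, -1, 0, 0, -17.5, 0, 0, 0])

```text
time_s: 2.38
ee_pos: [0.4646, -0.2896, 0.0302]
eef_rot: [3.14, 0.001, -1.744]
force: [0.3, -0.5, -0.3]
grip_width: 0.0941
```

Request:
carry_out(commands=[1, 0, 0, 0, 0, 0, 0, 1, 0, 0, 0, 0, 0, 0, 1, 0, 0, 0, 0, 0, 0, 1, 0, 0, 0, 0, 0, 0, 1, 0, 0, 0, 0, 0, 0, 1, 0, 0, 0, 0, 0, 0, 1, 0, 0, 0, 0, 0, 0, 1, 0, 0, 0, 0, 0, 0], force=20)

```text
time_s: 3.05
ee_pos: [0.4648, -0.29, 0.0308]
eef_rot: [3.141, -0.0, -1.744]
force: [-2.0, -0.3, 6.5]
grip_width: 0.0605
```

Request:
carry_out(commands=[1, 0, 0, 4, 0, 0, 0, 1, 0, 0, 8, 0, 0, 0, 1, 0, 0, 12, 0, 0, 0, 1, -0.1, 3, 12, 0, 0, 0, 1, -0.1, 7, 12, 0, 0, 0, 1, -0.2, 11, 12, 0, 0, 0, 1, -0.3, 15, 12, 0, 0, 0, 1, -0.4, 19, 12, 0, 0, 0, 1, -0.5, 23, 12, 0, 0, 0, 1, -0.5, 27, 12, 0, 0, 0, 1, -0.6, 31, 12, 0, 0, 0, 1, -0.6, 34, 12, 0, 0, 0])

```text
time_s: 4.05
ee_pos: [0.4579, 0.0528, 0.1507]
eef_rot: [3.14, 0.0, -1.743]
force: [0.2, -0.5, -3.4]
grip_width: 0.0604
```

Request:
carry_out(commands=[1, 0, 0, -4, 0, 0, 0, 1, 0, 0, -7, 0, 0, 0, 1, 0, 0, -8, 0, 0, 0, 1, 0, 0, -8, 0, 0, 0])

```text
time_s: 4.38
ee_pos: [0.4565, 0.0527, 0.0687]
eef_rot: [3.135, -0.001, -1.743]
force: [0.3, 0.3, -2.7]
grip_width: 0.0603
```

```bash
cat > look.py <<'E'
from h import *
import sys
n=sys.argv[1];o=ctrl.get_obs();print(np.round(o['ee_pos'],4),np.round(o['eef_rot'],3),np.round(o['force'],1))
out=[]
for c,(x0,y0,x1,y1) in (('top',(200,125,275,250)),('side',(180,140,300,240))):
    im,d=viewer.camera(c);np.savez(f'{c}{n}.npz',im=im,d=d)
    near=o['ee_pos'][:2]
    P=cloud(c,d);hsv=cv2.cvtColor(im,cv2.COLOR_BGR2HSV)
    m=(hsv[...,0]>15)&(hsv[...,0]<34)&(hsv[...,1]>90)&(d>0)&(P[...,2]>.066)&(P[...,0]>.36)&(P[...,0]<.72)&(abs(P[...,1]-.03)<.1)
    q=P[m];print(c,'lid',len(q),np.round([q.min(0),q.max(0),q.mean(0)],3).tolist() if len(q) else '')
    k=im[y0:y1,x0:x1];s=500/(y1-y0);out.append(cv2.resize(k,(min(400,int(s*(x1-x0))) if c=='top' else 480,500),interpolation=cv2.INTER_CUBIC))
cv2.imwrite(f'pics/l{n}.png',np.hstack(out))
E
python3 look.py 1
```

```text
[0.4565 0.0527 0.0687] [ 3.135e+00 -1.000e-03 -1.743e+00] [ 0.3  0.3 -2.7]
top lid 5 [[0.49, 0.032, 0.353], [0.49, 0.042, 0.357], [0.49, 0.037, 0.355]]
side lid 46 [[0.434, 0.024, 0.105], [0.496, 0.079, 0.186], [0.462, 0.037, 0.117]]
```

View pics/l1.png

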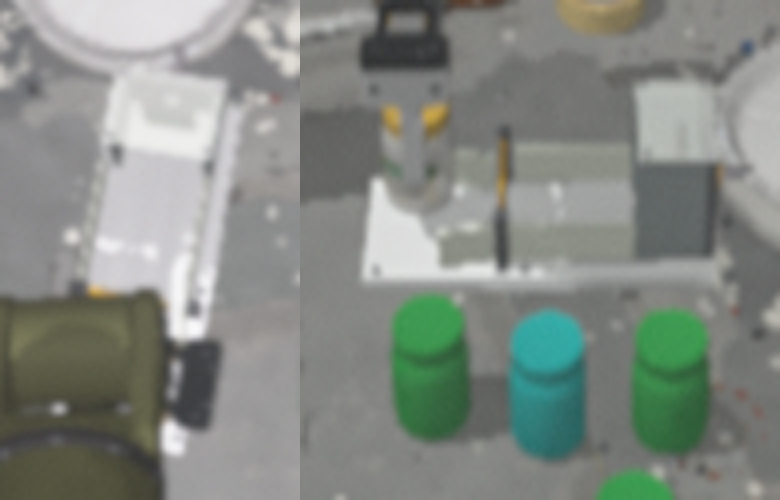

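The side view shows the jar held upright above the front deck, behind the gate. I'll lower it.

Request:
carry_out(commands=[1, 0.2, -0.3, -1, 0, 0, 0, 1, 0.2, -0.3, -1.8, 0, 0, 0, 1, 0.2, -0.3, -2.2, 0, 0, 0, 1, 0.2, -0.3, -2.4, 0, 0, 0, 1, 0.2, -0.3, -2.5, 0, 0, 0, 1, 0.2, -0.3, -2.55, 0, 0, 0])

```text
time_s: 4.98
ee_pos: [0.4605, 0.0495, 0.0462]
eef_rot: [3.14, 0.0, -1.744]
force: [0.3, 0.8, -3.3]
grip_width: 0.0604
```

Request:
carry_out(commands=[1, 0, 0, -0.1, 0, 0, 0, 1, 0, 0, -0.2, 0, 0, 0, 1, 0, 0, -0.3, 0, 0, 0, 1, 0, 0, -0.35, 0, 0, 0])

```text
time_s: 5.32
ee_pos: [0.4606, 0.0495, 0.0428]
eef_rot: [3.141, 0.0, -1.744]
force: [-2.7, 0.2, 6.7]
grip_width: 0.0604
```

Request:
carry_out(commands=[-0.2, 0, 0, 0, 0, 0, 0, -0.9, 0, 0, 0, 0, 0, 0, -0.9, 0, 0, 0, 0, 0, 0, -0.9, 0, 0, 0, 0, 0, 0, -0.9, 0, 0, 0, 0, 0, 0, -0.9, 0, 0, 4, 0, 0, 0, -0.9, 0, 0, 8, 0, 0, 0, -0.9, 0, 0, 12, 0, 0, 0, -0.9, -3, -0.0, 12, 0, 0, 0, -0.9, -7, 0.8, 12, 0, 0, 0, -0.9, -7.5, 1.0, 12, 0, 0, 0, -0.9, -7.5, 1.0, 12, 0, 0, 0])

```text
time_s: 6.32
ee_pos: [0.3845, 0.0599, 0.1632]
eef_rot: [-3.142, 0.001, -1.743]
force: [1.0, 0.2, 0.1]
grip_width: 0.0893
```

```bash
python3 look.py 2
```

```text
[0.3845 0.0599 0.1632] [-3.142e+00  1.000e-03 -1.743e+00] [1.  0.2 0.1]
top lid 180 [[0.419, 0.006, 0.079], [0.484, 0.076, 0.45], [0.461, 0.049, 0.114]]
side lid 152 [[0.421, 0.017, 0.076], [0.488, 0.1, 0.283], [0.462, 0.044, 0.091]]
```

View pics/l2.png

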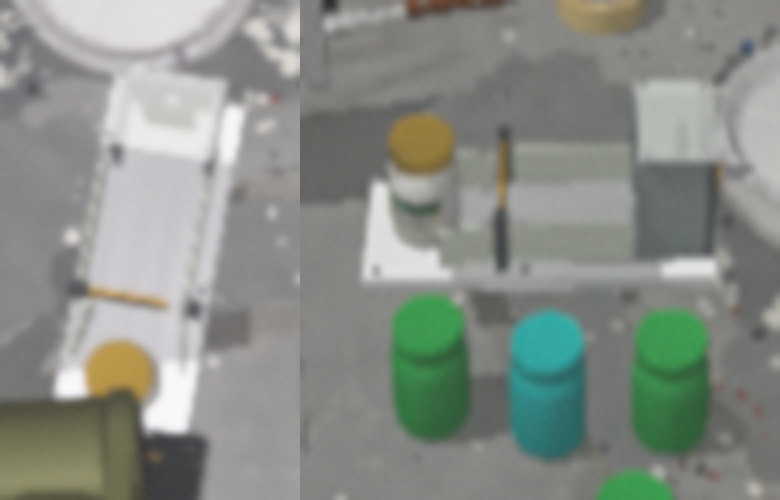

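```bash
cat > rel.py <<'E'
from h import *
import sys
from scipy.optimize import least_squares
n=sys.argv[1]
for c in('top','side'):
    z=np.load(f'{c}{n}.npz');im,d=z['im'],z['d'];P=cloud(c,d);hsv=cv2.cvtColor(im,cv2.COLOR_BGR2HSV)
    b=(d>0)&(P[...,0]>.38)&(P[...,0]<.73)&(abs(P[...,1]-.03)<.09)
    m=(hsv[...,0]>15)&(hsv[...,0]<34)&(hsv[...,1]>70)
    t=P[b&m&(P[...,2]>.084)&(P[...,2]<.097)]
    if len(t): print(c,'lid',np.round([(t.min(0)+t.max(0))/2,t.mean(0),np.median(t,0)],4)[:,:2].tolist(),len(t))
    z0=np.load(f'{c}0.npz');P=cloud(c,z0['d']);b=(P[...,0]>.38)&(P[...,0]<.76)&(abs(P[...,1]-.03)<.12)
    g=P[b&(P[...,2]>.096)&(P[...,2]<.107)];w=P[b&(P[...,2]>.039)&(P[...,2]<.049)]
    # dock pose from walls' top mask: project into dock frame at yaw scan, use roof symmetric extents
    for yaw in(-.165,-.175,-.185):
        e=np.array([np.cos(yaw),np.sin(yaw)]);f=np.array([-e[1],e[0]])
        print(c,yaw,'roof x',np.round(np.percentile(g[:,:2]@e,[2,98]),4),'y',np.round(np.percentile(g[:,:2]@f,[2,98]),4),
          'deck y',np.round(np.percentile(P[b&(P[...,2]>.008)&(P[...,2]<.016)][:,:2]@f,[3,97]),4), 'wall y',np.round(np.histogram(w[:,:2]@f,bins=np.arange(.05,.2,.006))[0],2).tolist(), 'lid',np.round([t[:,:2].mean(0)@e,t[:,:2].mean(0)@f],4) if len(t) else '')
E
python3 rel.py 2
```

```text
top lid [[0.4642, 0.0525], [0.4643, 0.0518], [0.4642, 0.0525]] 171
top -0.165 roof x [0.6296 0.6943] y [0.0785 0.1669] deck y [0.0684 0.1803] wall y [0, 0, 0, 1, 6, 51, 6, 0, 0, 4, 3, 6, 4, 8, 5, 8, 11, 10, 10, 21, 43, 22, 9, 8, 7] lid [0.4494 0.1273]
top -0.175 roof x [0.6282 0.6931] y [0.0851 0.1735] deck y [0.0741 0.185 ] wall y [0, 0, 0, 0, 2, 8, 53, 1, 0, 1, 2, 3, 5, 6, 6, 5, 8, 11, 10, 10, 23, 44, 18, 9, 9] lid [0.4482 0.1318]
top -0.185 roof x [0.6269 0.6919] y [0.0918 0.1799] deck y [0.0795 0.1895] wall y [0, 0, 0, 0, 0, 3, 9, 52, 0, 0, 1, 3, 2, 3, 7, 6, 5, 7, 11, 9, 16, 20, 45, 15, 10] lid [0.4468 0.1363]
side lid [[0.5687, 0.0188], [0.4651, 0.0446], [0.4633, 0.0447]] 139
side -0.165 roof x [0.6348 0.699 ] y [0.0733 0.169 ] deck y [0.0636 0.176 ] wall y [0, 0, 2, 11, 59, 51, 1, 1, 0, 0, 0, 1, 1, 3, 4, 1, 4, 4, 16, 36, 30, 5, 6, 2, 3] lid [0.4514 0.1204]
side -0.175 roof x [0.6337 0.6978] y [0.0801 0.1756] deck y [0.0696 0.1808] wall y [0, 0, 0, 3, 9, 55, 55, 2, 1, 0, 0, 0, 1, 1, 1, 5, 1, 4, 5, 18, 35, 28, 5, 7, 2] lid [0.4502 0.1249]
side -0.185 roof x [0.6325 0.6967] y [0.0868 0.1821] deck y [0.0749 0.186 ] wall y [0, 0, 0, 0, 5, 9, 48, 59, 3, 1, 0, 0, 0, 1, 1, 2, 3, 2, 4, 7, 23, 30, 25, 6, 5] lid [0.4489 0.1294]
```

Relative to the dock, the jar is at about x -65, y +1 to +2 mm. I'll lower the fingers behind it, opened to about 25 mm as a cradle, and advance to just short of contact.

Request:
carry_out(commands=[0.47, 0, 0, 0, 0, 0, 0, 0.47, 0.0, 0.1, -4, 0, 0, 0, 0.47, 0, 0.1, -8, 0, 0, 0, 0.47, 0, 0.1, -12, 0, 0, 0, 0.47, 0, 0.1, -13.8, 0, 0, 0, 0.47, 0, 0.1, -13.8, 0, 0, 0, 0.47, 1, -0.1, -13.8, 0, 0, 0, 0.47, 2, -0.25, -13.8, 0, 0, 0, 0.47, 2.5, -0.35, -13.8, 0, 0, 0, 0.47, 2.5, -0.35, -13.8, 0, 0, 0])

```text
time_s: 7.25
ee_pos: [0.4137, 0.0558, 0.0265]
eef_rot: [-3.138, 0.001, -1.744]
force: [-1.1, -0.8, 0.8]
grip_width: 0.0268
```

Request:
carry_out(commands=[0.47, 0.49, -0.09, 0, 0, 0, 0, 0.47, 0.98, -0.17, 0, 0, 0, 0, 0.47, 1.48, -0.26, 0, 0, 0, 0, 0.47, 1.97, -0.35, 0, 0, 0, 0, 0.47, 2.46, -0.43, 0, 0, 0, 0, 0.47, 2.95, -0.52, 0, 0, 0, 0, 0.47, 3.45, -0.61, 0, 0, 0, 0, 0.47, 3.94, -0.69, 0, 0, 0, 0, 0.47, 4.43, -0.78, 0, 0, 0, 0, 0.47, 4.92, -0.87, 0, 0, 0, 0])

```text
time_s: 8.08
ee_pos: [0.4632, 0.047, 0.0264]
eef_rot: [-3.139, 0.001, -1.744]
force: [-2.2, -0.3, 1.8]
grip_width: 0.0246
```

```bash
python3 look.py 3; python3 rel.py 3 | grep -E "lid \[\[|0.175"
```

```text
[0.4632 0.047  0.0264] [-3.139e+00  1.000e-03 -1.744e+00] [-2.2 -0.3  1.8]
top lid 8 [[0.495, 0.02, 0.305], [0.496, 0.039, 0.311], [0.496, 0.03, 0.308]]
side lid 107 [[0.447, -0.042, 0.068], [0.53, 0.066, 0.16], [0.508, 0.03, 0.09]]
top -0.175 roof x [0.6282 0.6931] y [0.0851 0.1735] deck y [0.0741 0.185 ] wall y [0, 0, 0, 0, 2, 8, 53, 1, 0, 1, 2, 3, 5, 6, 6, 5, 8, 11, 10, 10, 23, 44, 18, 9, 9] lid 
side lid [[0.5087, 0.0362], [0.5093, 0.0351], [0.5093, 0.0357]] 89
side -0.175 roof x [0.6337 0.6978] y [0.0801 0.1756] deck y [0.0696 0.1808] wall y [0, 0, 0, 3, 9, 55, 55, 2, 1, 0, 0, 0, 1, 1, 1, 5, 1, 4, 5, 18, 35, 28, 5, 7, 2] lid [0.4955 0.1233]
```

View pics/l3.png

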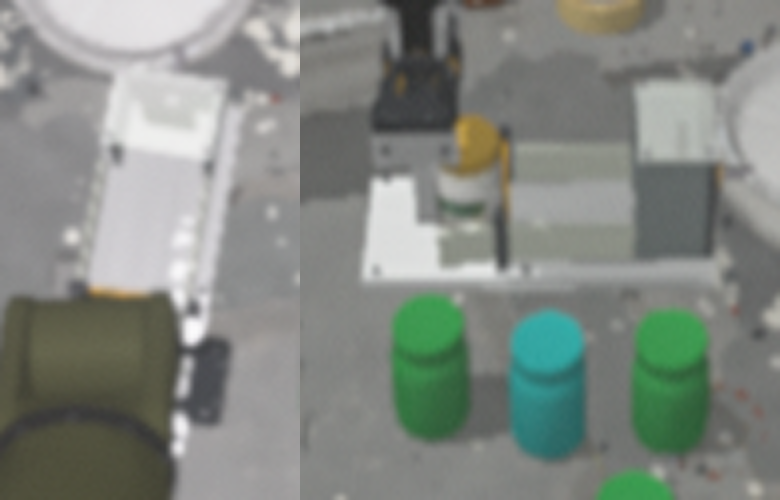

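The jar is upright and about to meet the gate, at side crop (475,190). Forces are low, so I'll continue.

Request:
carry_out(commands=[0.47, 0.49, -0.09, 0, 0, 0, 0, 0.47, 0.98, -0.17, 0, 0, 0, 0, 0.47, 1.48, -0.26, 0, 0, 0, 0, 0.47, 1.97, -0.35, 0, 0, 0, 0, 0.47, 2.46, -0.43, 0, 0, 0, 0])

```text
time_s: 8.6
ee_pos: [0.4884, 0.0425, 0.0263]
eef_rot: [-3.139, 0.001, -1.744]
force: [-3.8, -0.6, 0.0]
grip_width: 0.025
```

Request:
carry_out(commands=[0.47, 0.49, -0.09, 0, 0, 0, 0, 0.47, 0.98, -0.17, 0, 0, 0, 0, 0.47, 1.48, -0.26, 0, 0, 0, 0, 0.47, 1.97, -0.35, 0, 0, 0, 0, 0.47, 2.46, -0.43, 0, 0, 0, 0])

```text
time_s: 9.02
ee_pos: [0.5137, 0.038, 0.0263]
eef_rot: [-3.138, 0.001, -1.744]
force: [-1.7, -0.5, -0.5]
grip_width: 0.0249
```

Request:
carry_out(commands=[0.47, 0.49, -0.09, 0, 0, 0, 0, 0.47, 0.98, -0.17, 0, 0, 0, 0, 0.47, 1.48, -0.26, 0, 0, 0, 0, 0.47, 1.97, -0.35, 0, 0, 0, 0, 0.47, 2.46, -0.43, 0, 0, 0, 0])

```text
time_s: 9.43
ee_pos: [0.5388, 0.0337, 0.0263]
eef_rot: [-3.138, 0.001, -1.744]
force: [-2.1, -0.8, 0.8]
grip_width: 0.025
```

Request:
carry_out(commands=[0.47, 0.49, -0.09, 0, 0, 0, 0, 0.47, 0.98, -0.17, 0, 0, 0, 0, 0.47, 1.48, -0.26, 0, 0, 0, 0, 0.47, 1.97, -0.35, 0, 0, 0, 0, 0.47, 2.46, -0.43, 0, 0, 0, 0, 0.47, 2.95, -0.52, 0, 0, 0, 0, 0.47, 3.25, -0.57, 0, 0, 0, 0])

```text
time_s: 10.02
ee_pos: [0.5719, 0.0278, 0.0264]
eef_rot: [-3.138, 0.001, -1.744]
force: [-2.1, -1.0, 0.7]
grip_width: 0.0248
```

Request:
carry_out(commands=[0.47, 0.1, -0.02, 0, 0, 0, 0, 0.47, 0.2, -0.04, 0, 0, 0, 0, 0.47, 0.25, -0.045, 0, 0, 0, 0])

```text
time_s: 10.27
ee_pos: [0.5744, 0.0273, 0.0264]
eef_rot: [-3.138, 0.001, -1.744]
force: [-2.3, -1.7, 0.8]
grip_width: 0.0247
```

Request:
carry_out(commands=[0.47, 0.1, -0.02, 0, 0, 0, 0, 0.47, 0.2, -0.035, 0, 0, 0, 0, 0.47, 0.3, -0.05, 0, 0, 0, 0, 0.47, 0.4, -0.07, 0, 0, 0, 0, 0.47, 0.4, -0.07, 0, 0, 0, 0])

```text
time_s: 10.68
ee_pos: [0.5785, 0.0265, 0.0264]
eef_rot: [-3.138, 0.001, -1.744]
force: [-1.1, -1.8, 0.4]
grip_width: 0.0248
```

```bash
python3 look.py 4
python3 - <<'E'
import cv2,numpy as np
a=np.load('top4.npz')['im'][130:215,205:270];b=np.load('side4.npz')['im'][140:210,210:300]
cv2.imwrite('pics/l4z.png',np.hstack([cv2.resize(a,(400,523),interpolation=2),cv2.resize(b,(400,523),interpolation=2)]))
E
```

```text
[0.5785 0.0265 0.0264] [-3.138e+00  1.000e-03 -1.744e+00] [-1.1 -1.8  0.4]
top lid 0 
side lid 83 [[0.596, -0.065, 0.08], [0.641, 0.036, 0.221], [0.624, 0.005, 0.09]]
```

View pics/l4z.png

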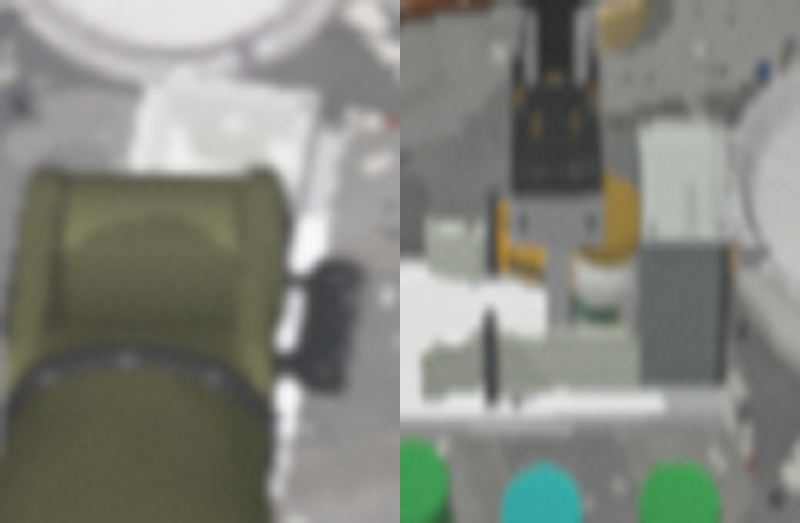

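The jar has passed the gate and its leading edge is at the tunnel roof, at side crop (640,220). The leaf is open behind it. From here I'll use small steps and check the force after each.

Request:
carry_out(commands=[0.47, 0.05, -0.01, 0, 0, 0, 0, 0.47, 0.1, -0.02, 0, 0, 0, 0, 0.47, 0.15, -0.03, 0, 0, 0, 0, 0.47, 0.2, -0.035, 0, 0, 0, 0, 0.47, 0.2, -0.035, 0, 0, 0, 0])

```text
time_s: 11.2
ee_pos: [0.5806, 0.0262, 0.0264]
eef_rot: [-3.138, 0.001, -1.744]
force: [-1.0, -0.9, -0.2]
grip_width: 0.0247
```

Request:
carry_out(commands=[0.47, 0.05, -0.01, 0, 0, 0, 0, 0.47, 0.1, -0.02, 0, 0, 0, 0, 0.47, 0.15, -0.03, 0, 0, 0, 0, 0.47, 0.2, -0.035, 0, 0, 0, 0, 0.47, 0.2, -0.035, 0, 0, 0, 0])

```text
time_s: 11.62
ee_pos: [0.5827, 0.0258, 0.0264]
eef_rot: [-3.138, 0.001, -1.744]
force: [-1.2, -1.7, -0.6]
grip_width: 0.0249
```

Request:
carry_out(commands=[0.47, 0.05, -0.01, 0, 0, 0, 0, 0.47, 0.1, -0.02, 0, 0, 0, 0, 0.47, 0.15, -0.03, 0, 0, 0, 0, 0.47, 0.2, -0.035, 0, 0, 0, 0, 0.47, 0.2, -0.035, 0, 0, 0, 0])

```text
time_s: 12.03
ee_pos: [0.5848, 0.0254, 0.0264]
eef_rot: [-3.138, 0.001, -1.744]
force: [-1.2, -0.9, -0.3]
grip_width: 0.0245
```

Request:
carry_out(commands=[0.47, 0.05, -0.01, 0, 0, 0, 0, 0.47, 0.1, -0.02, 0, 0, 0, 0, 0.47, 0.15, -0.03, 0, 0, 0, 0, 0.47, 0.2, -0.035, 0, 0, 0, 0, 0.47, 0.2, -0.035, 0, 0, 0, 0])

```text
time_s: 12.45
ee_pos: [0.5869, 0.025, 0.0264]
eef_rot: [-3.137, 0.001, -1.744]
force: [-1.1, -1.7, -0.9]
grip_width: 0.0244
```

Request:
carry_out(commands=[0.47, 0.05, -0.01, 0, 0, 0, 0, 0.47, 0.1, -0.02, 0, 0, 0, 0, 0.47, 0.15, -0.03, 0, 0, 0, 0, 0.47, 0.2, -0.035, 0, 0, 0, 0, 0.47, 0.2, -0.035, 0, 0, 0, 0])

```text
time_s: 12.87
ee_pos: [0.589, 0.0247, 0.0264]
eef_rot: [-3.137, 0.001, -1.744]
force: [-1.1, -1.6, -0.2]
grip_width: 0.0248
```

Request:
carry_out(commands=[0.47, 0.05, -0.01, 0, 0, 0, 0, 0.47, 0.1, -0.02, 0, 0, 0, 0, 0.47, 0.15, -0.03, 0, 0, 0, 0, 0.47, 0.2, -0.035, 0, 0, 0, 0, 0.47, 0.2, -0.035, 0, 0, 0, 0])

```text
time_s: 13.28
ee_pos: [0.5912, 0.0243, 0.0264]
eef_rot: [-3.137, 0.001, -1.744]
force: [-1.6, -1.2, 0.2]
grip_width: 0.0251
```

Request:
carry_out(commands=[0.47, 0.05, -0.01, 0, 0, 0, 0, 0.47, 0.1, -0.02, 0, 0, 0, 0, 0.47, 0.15, -0.03, 0, 0, 0, 0, 0.47, 0.2, -0.035, 0, 0, 0, 0, 0.47, 0.2, -0.035, 0, 0, 0, 0])

```text
time_s: 13.7
ee_pos: [0.5932, 0.0239, 0.0264]
eef_rot: [-3.137, 0.001, -1.744]
force: [-1.3, -1.1, 0.4]
grip_width: 0.0249
```

Request:
carry_out(commands=[0.47, 0.05, -0.01, 0, 0, 0, 0, 0.47, 0.1, -0.02, 0, 0, 0, 0, 0.47, 0.15, -0.03, 0, 0, 0, 0, 0.47, 0.2, -0.035, 0, 0, 0, 0, 0.47, 0.2, -0.035, 0, 0, 0, 0])

```text
time_s: 14.12
ee_pos: [0.5953, 0.0236, 0.0264]
eef_rot: [-3.137, 0.001, -1.744]
force: [-1.4, -0.9, -0.2]
grip_width: 0.0253
```

Request:
carry_out(commands=[0.47, 0.05, -0.01, 0, 0, 0, 0, 0.47, 0.1, -0.02, 0, 0, 0, 0, 0.47, 0.15, -0.03, 0, 0, 0, 0, 0.47, 0.2, -0.035, 0, 0, 0, 0, 0.47, 0.2, -0.035, 0, 0, 0, 0])

```text
time_s: 14.53
ee_pos: [0.5975, 0.0232, 0.0264]
eef_rot: [-3.137, 0.001, -1.744]
force: [-1.7, -1.2, -0.2]
grip_width: 0.0248
```

Request:
carry_out(commands=[0.47, 0.05, -0.01, 0, 0, 0, 0, 0.47, 0.1, -0.02, 0, 0, 0, 0, 0.47, 0.15, -0.03, 0, 0, 0, 0, 0.47, 0.2, -0.035, 0, 0, 0, 0, 0.47, 0.2, -0.035, 0, 0, 0, 0])

```text
time_s: 14.95
ee_pos: [0.5996, 0.0228, 0.0264]
eef_rot: [-3.137, 0.001, -1.744]
force: [-1.4, -0.8, 0.0]
grip_width: 0.0248
```

Request:
carry_out(commands=[0.47, 0.05, -0.01, 0, 0, 0, 0, 0.47, 0.1, -0.02, 0, 0, 0, 0, 0.47, 0.15, -0.03, 0, 0, 0, 0, 0.47, 0.2, -0.035, 0, 0, 0, 0, 0.47, 0.2, -0.035, 0, 0, 0, 0])

```text
time_s: 15.37
ee_pos: [0.6017, 0.0225, 0.0264]
eef_rot: [-3.137, 0.001, -1.744]
force: [-1.3, -1.5, 0.5]
grip_width: 0.025
```

Request:
carry_out(commands=[0.47, 0.05, -0.01, 0, 0, 0, 0, 0.47, 0.1, -0.02, 0, 0, 0, 0, 0.47, 0.15, -0.03, 0, 0, 0, 0, 0.47, 0.2, -0.035, 0, 0, 0, 0, 0.47, 0.2, -0.035, 0, 0, 0, 0])

```text
time_s: 15.78
ee_pos: [0.6038, 0.0222, 0.0265]
eef_rot: [-3.136, 0.001, -1.744]
force: [-0.4, -0.7, -0.1]
grip_width: 0.0248
```

Request:
carry_out(commands=[0.47, 0.05, -0.01, 0, 0, 0, 0, 0.47, 0.1, -0.02, 0, 0, 0, 0, 0.47, 0.15, -0.03, 0, 0, 0, 0, 0.47, 0.2, -0.035, 0, 0, 0, 0, 0.47, 0.2, -0.035, 0, 0, 0, 0])

```text
time_s: 16.2
ee_pos: [0.606, 0.0219, 0.0265]
eef_rot: [-3.136, 0.001, -1.744]
force: [-1.2, 0.6, 0.9]
grip_width: 0.0247
```

Request:
carry_out(commands=[0.47, 0.05, -0.01, 0, 0, 0, 0, 0.47, 0.1, -0.02, 0, 0, 0, 0, 0.47, 0.15, -0.03, 0, 0, 0, 0, 0.47, 0.2, -0.035, 0, 0, 0, 0, 0.47, 0.2, -0.035, 0, 0, 0, 0])

```text
time_s: 16.62
ee_pos: [0.6081, 0.0215, 0.0265]
eef_rot: [-3.136, 0.001, -1.744]
force: [-0.7, -0.4, -0.4]
grip_width: 0.0247
```

Request:
carry_out(commands=[0.47, 0.05, -0.01, 0, 0, 0, 0, 0.47, 0.1, -0.02, 0, 0, 0, 0, 0.47, 0.15, -0.03, 0, 0, 0, 0, 0.47, 0.2, -0.035, 0, 0, 0, 0, 0.47, 0.2, -0.035, 0, 0, 0, 0])

```text
time_s: 17.03
ee_pos: [0.6101, 0.0211, 0.0264]
eef_rot: [-3.136, 0.001, -1.744]
force: [-1.2, -0.2, -0.2]
grip_width: 0.0249
```

Request:
carry_out(commands=[0.47, 0.05, -0.01, 0, 0, 0, 0, 0.47, 0.1, -0.02, 0, 0, 0, 0, 0.47, 0.15, -0.03, 0, 0, 0, 0, 0.47, 0.2, -0.035, 0, 0, 0, 0, 0.47, 0.2, -0.035, 0, 0, 0, 0])

```text
time_s: 17.45
ee_pos: [0.6122, 0.0208, 0.0264]
eef_rot: [-3.136, 0.001, -1.744]
force: [-1.1, 0.9, -0.0]
grip_width: 0.0248
```

Request:
carry_out(commands=[0.47, 0.05, -0.01, 0, 0, 0, 0, 0.47, 0.1, -0.02, 0, 0, 0, 0, 0.47, 0.15, -0.03, 0, 0, 0, 0, 0.47, 0.2, -0.035, 0, 0, 0, 0, 0.47, 0.2, -0.035, 0, 0, 0, 0])

```text
time_s: 17.87
ee_pos: [0.6139, 0.0204, 0.0264]
eef_rot: [-3.137, 0.001, -1.745]
force: [-5.5, 1.3, 3.1]
grip_width: 0.0244
```

```bash
python3 look.py 5
python3 - <<'E'
import cv2,numpy as np
b=np.load('side5.npz')['im'][150:210,215:300]
cv2.imwrite('pics/l5z.png',cv2.resize(b,(780,550),interpolation=2))
E
```

```text
[0.6139 0.0204 0.0264] [-3.137e+00  1.000e-03 -1.745e+00] [-5.5  1.3  3.1]
top lid 0 
side lid 0
```

View pics/l5z.png

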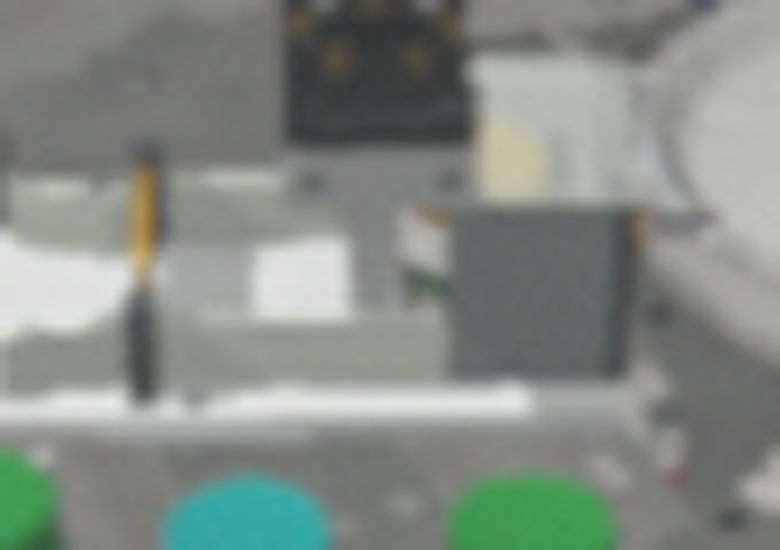

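The jar is under the roof and pressing the pad at about 4–5 N. The gate, at crop (145,230), has already swung shut behind the fingers. I'll hold with a slight extra press.

Request:
carry_out(commands=[0.47, 0.02, -0.003, 0, 0, 0, 0, 0.47, 0.03, -0.005, 0, 0, 0, 0, 0.47, 0.03, -0.005, 0, 0, 0, 0, 0.47, 0.03, -0.005, 0, 0, 0, 0, 0.47, 0.03, -0.005, 0, 0, 0, 0, 0.47, 0.03, -0.005, 0, 0, 0, 0])

```text
time_s: 18.47
ee_pos: [0.6139, 0.0205, 0.0264]
eef_rot: [-3.138, 0.001, -1.744]
force: [-5.7, 0.9, 2.9]
grip_width: 0.0248
```

Request:
carry_out(commands=[0.47, 0.03, -0.005, 0, 0, 0, 0, 0.47, 0.06, -0.01, 0, 0, 0, 0, 0.47, 0.06, -0.01, 0, 0, 0, 0, 0.47, 0.06, -0.01, 0, 0, 0, 0, 0.47, 0.06, -0.01, 0, 0, 0, 0, 0.47, 0.06, -0.01, 0, 0, 0, 0])

```text
time_s: 18.97
ee_pos: [0.6141, 0.0204, 0.0264]
eef_rot: [-3.139, 0.001, -1.744]
force: [-6.7, 0.9, 3.5]
grip_width: 0.0248
```

Request:
carry_out(commands=[0.47, -0.2, 0.035, 0, 0, 0, 0, 0.47, -0.5, 0.09, 0, 0, 0, 0, 0.47, -0.9, 0.16, 0, 0, 0, 0, 0.47, -0.9, 0.16, 0, 0, 0, 0, 0.47, -0.9, 0.16, 3, 0, 0, 0, 0.47, -0.9, 0.16, 7, 0, 0, 0, 0.47, -0.9, 0.16, 11, 0, 0, 0, 0.47, -0.9, 0.16, 15, 0, 0, 0, 0.47, -0.9, 0.16, 18, 0, 0, 0, 0.47, -4, 0.16, 20, 0, 0, 0, 0.47, -8, 0.16, 20, 0, 0, 0, 0.47, -12, 0.16, 20, 0, 0, 0])

```text
time_s: 19.97
ee_pos: [0.4931, 0.022, 0.227]
eef_rot: [-3.137, 0.001, -1.744]
force: [0.6, 0.3, 0.7]
grip_width: 0.0251
```

Request:
carry_out(commands=[0.47, -4, -4, 0, 0, 0, 0, 0.47, -8, -8, 0, 0, 0, 0, 0.47, -12, -12, 0, 0, 0, 0, 0.47, -14, -16, 0, 0, 0, 0, 0.47, -14, -20, 0, 0, 0, 0, 0.47, -14, -24, 0, 0, 0, 0, 0.47, -14, -28, 0, 0, 0, 0, 0.47, -14, -30, 0, 0, 0, 0, 0.47, -14, -30, 0, 0, 0, 0, 0.47, -14, -30, 0, 0, 0, 0])

```text
time_s: 20.8
ee_pos: [0.3524, -0.2808, 0.2268]
eef_rot: [-3.137, 0.001, -1.748]
force: [0.3, 1.5, 0.1]
grip_width: 0.025
```

```bash
python3 look.py 6
python3 - <<'E'
from h import *
for c in('side','top'):
    im,d=viewer.camera(c);P=cloud(c,d)
    for t in('dropper','tin','tape','jar'):
        for r in nets.silhouettes(c,t)[:5]:
            q=P[r['region']&(d>0)]
            if len(q) and r['confidence']>.5: print(c,t,round(r['confidence'],2),np.round(np.median(q,0),3))
E
```

```text
[ 0.3524 -0.2808  0.2268] [-3.137e+00  1.000e-03 -1.748e+00] [0.3 1.5 0.1]
top lid 79 [[0.62, -0.004, 0.081], [0.645, 0.043, 0.098], [0.633, 0.021, 0.089]]
side lid 50 [[0.623, -0.009, 0.079], [0.645, 0.039, 0.093], [0.633, 0.014, 0.087]]
side dropper 0.68 [ 0.704 -0.336  0.069]
side tin 0.83 [ 0.405 -0.479  0.036]
side tape 0.53 [0.678 0.331 0.012]
side jar 0.89 [ 0.532 -0.186  0.058]
side jar 0.87 [ 0.445 -0.153  0.056]
side jar 0.76 [ 0.625 -0.2    0.058]
side jar 0.71 [ 0.567 -0.337  0.059]
top tin 0.6 [ 0.404 -0.471  0.035]
top tape 0.78 [0.674 0.327 0.022]
top jar 0.85 [ 0.44  -0.128  0.076]
top jar 0.84 [ 0.562 -0.307  0.075]
top jar 0.73 [ 0.525 -0.162  0.076]
top jar 0.71 [0.628 0.016 0.085]
top jar 0.54 [ 0.617 -0.175  0.076]
```

View pics/l6.png

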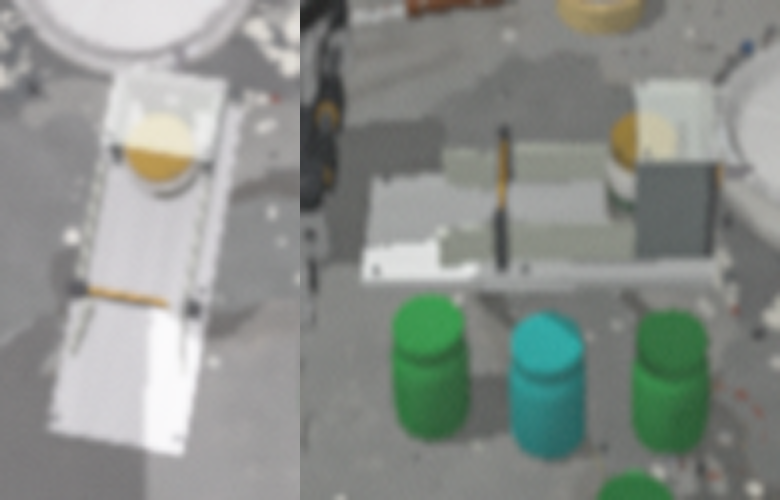

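The top view shows the jar upright with its lid half under the roof at (158,148), and the gate shut straight across at (128,297). The tin, dropper and tape haven't moved. I'm handing in.

```bash
python3 -c "
from station import ticket,ctrl
print(ctrl.get_obs()['time_s'],ticket.hand_in())"
```

```text
the job is handed in; nothing more can be done
21.4 None
```

The job is done and handed in at 21.4 s; no verdict was reported. I stood the yellow-lidded jar on the front deck, then pushed it from behind with the fingers part-open as a cradle. It went through the gate in small steps, with the force checked after each, until it met the rubber stop.

- **Press on the stop:** the wrist read 5.5–6.7 N for about 1 s. With roughly 1 N of sliding friction, that is about 4.5–5.5 N on the pad. This is worked out from the wrist reading, not measured at the pad.
- **Gate:** the final pictures show it fully shut. It had already swung shut behind the fingers while the jar was pressing, and I lifted them out without touching the leaf.
- **Jar:** it stands upright, about half under the tunnel roof. My position estimates disagreed slightly: about 128 mm along the dock from the fingers, about 124 mm from the cameras. That is within calibration error plus the pad's spring-back.
- **Bystanders:** the tin and tape were found again in place, within the networks' error of up to 4 mm for the tin. The dropper was re-detected confidently only by the side camera, also in place.
- **Look-alikes:** the green and turquoise jars were not touched.

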